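# Put the swapped lids back on their own storage containers

## Robot

A 6-joint arm with a two-finger parallel gripper is mounted at the origin on a cart in front of the work surface, level with it; the furniture and walls round the work are solid. World frame = base frame: x ahead of the robot, y to its left, z up, the work surface at z = 0. Lengths are in mm, angles in rad, forces in N, time in s.
With the tool pointing down it reaches from about 375 to 900 mm from the base axis. Payload 3.1 kg.
Tool frame: the origin (TCP) lies at the very end of the fingers, on their centre line; the grasp point (between the pads) lies bot.tcp_to_grasp behind it (bot.tcp_to_grasp is the distance from the TCP to the grasp point, in mm); z points along the fingers, y is the line along which they close (so a half turn about z gives the same grasp; the last joint's range is limited). The gripper opens to 85 mm and grips with 20 to 120 N. Pads are 22 mm wide; open, the fingers measure 114 mm over their backs; the gripper's body (76 mm by 85 mm) begins 54 mm behind the grasp point. The pads swing forward as they close: fully open they stand 13 mm farther back than shut.
Start: joints at [1.008, 0.527, 1.433, -0, 1.181, -0.178], TCP at [233.987, 579.523, 231.31] pointing down, gripper open.
Joint ranges: [-3.08, 3.08], [-0.75, 2.2], [0.22, 2.44], [-1.43, 4.57], [0, 2.65], [-2.85, 2.85]. Speed limits (rad/s): [2.79, 2.79, 3.14, 3.14, 3.14, 3.14].

## Interface

Orientations are given as [roll, pitch, yaw] about the fixed x, y, z axes, in that order (R = Rz(yaw) Ry(pitch) Rx(roll)).
In Python, from cell import bot gives the robot as it stands. Calls block until the motion is done:
- bot.move_to(position, orientation): joint-space move of the TCP to a pose.
- bot.servo_line(position, attitude=None, speed=150, max_force=None): straight line of the TCP; attitude=None keeps the orientation; speed is the mean speed in mm/s. With max_force (N) it stops when the force on the tool has changed by that much, and returns True; else False.
- bot.goto_joints(angles): joint-space move.
- bot.move_gripper(opening, squeeze=None): finger opening in mm; squeeze is the grip in N (None keeps the last); returns when the fingers have stopped.
- bot.wait(seconds).
- bot.inverse_kinematics(position, orientation): joint angles nearest the present ones, or None.
- bot.sense(): the state.
- bot.get_image(name): name is "scene" or "top" or "wrist"; returns the picture (420x560x3 uint8, blue, green, red); there is no depth.
- bot.calibration(name): a dict with "fx", "fy", "cx", "cy" (pixels), "world_from_camera" (4x4, takes a point from camera to world coordinates). Camera axes: x right, y down, z forward; pixel columns grow to the right and rows downward; lengths in mm; the calibration is good to about 2 mm. A picture is of the moment at which its call begins: read the wrist's pose just before it. calibration takes no time and is no camera call; for the wrist camera it gives the pose at the moment of the call.
A pose or a line that the arm cannot do raises bot.MotionError and nothing moves.
- bot.sign_off(): hands the job in; it is judged then, once.
Trained networks look in the newest picture that a camera, given by its name, has taken for a name from the list of things; names that differ only in an ending like _2 or _b are one class to them, and where a whole thing is asked for, a point or a joint stands for the part that bears it (a point fixed in the world has none). Each returns a list of dicts, best first, with "conf" (0 to 1); they miss things now and then, are a little off and sometimes report something else, mostly with a low value. They report only what shows in the picture. A call takes as long as a camera call.
- bot.spot_in(camera, label): "box" ([left, top, width, height] in pixels, round what is visible of it).
- bot.tip_of(camera, label): "uv" ([column, row] in pixels: a listed point, or the origin of a listed thing).
The state is a dict: "t": time; "q": joint angles; "joint_velocities": joint speeds; "joint_torque": joint torques, N m; "eef_pos": TCP position; "orientation": TCP orientation; "wrist_force": force on the tool from outside, world axes, zero at the start; "wrist_torque": the same for the moment, N m; "grip_width": finger opening in mm; "grasp_force": force on a finger pad.
Only numpy, scipy, OpenCV 4.12 (cv2) and the standard library are available. Lean on these libraries where they do the work, as an engineer would, in place of code of your own. Each camera call takes 0.05 s, during which the arm holds its last target. There are 200 camera calls.

## Task

After the washing-up the wooden lids of the three white storage containers were put back on the wrong ones, so none of them closes. Put each lid on the container it fits, pushed fully home, lying flat on the rim and let go; set a lid aside on a free spot when you need the room. Leave the containers where they stand and do not disturb the glass, the onion or the wooden spoon.

Things in the scene. Friction and masses are not known exactly. Their poses are not given: they have to be found in the camera images.
- round_box: The round container. Made of white glazed stoneware, 60 mm tall, open at the top, walls 6 mm thick, inside floor 6 mm up, about 0.6 kg, loose on the worktop. Origin: centre of its underside; z up. Outside diameter 94 mm, mouth diameter 82 mm.
- oblong_box: The oblong (wide rectangular) container. Made of white glazed stoneware, 60 mm tall, open at the top, walls 6 mm thick, inside floor 6 mm up, about 0.6 kg, loose on the worktop. Origin: centre of its underside; z up. Outside 74 mm along x by 116 mm along y, mouth 62 by 104 mm.
- narrow_box: The long narrow container. Made of white glazed stoneware, 60 mm tall, open at the top, walls 6 mm thick, inside floor 6 mm up, about 0.6 kg, loose on the worktop. Origin: centre of its underside; z up. Outside 50 mm along x by 148 mm along y, mouth 38 by 136 mm.
- round_lid: Lid of the round container. Wood, 0.13 kg. Plug 14 mm deep, 4 mm play a side in its own mouth; flange 8 mm thick; bar handle 16 (x) by 52 (y) by 30 mm high. Origin: centre of the plug's underside; flange top z 22 mm, handle top z 52 mm. Home: origin 46 mm above its container's underside; on a wrong one 60 mm. Flange diameter 94 mm, plug diameter 74 mm; any yaw fits.
- oblong_lid: Lid of the oblong container. Wood, 0.13 kg. Plug 14 mm deep, 4 mm play a side in its own mouth; flange 8 mm thick; bar handle 16 (x) by 52 (y) by 30 mm high. Origin: centre of the plug's underside; flange top z 22 mm, handle top z 52 mm. Home: origin 46 mm above its container's underside; on a wrong one 60 mm. Flange 74 (x) by 116 mm (y), plug 54 by 96 mm; fits either way round.
- narrow_lid: Lid of the long narrow container. Wood, 0.13 kg. Plug 14 mm deep, 4 mm play a side in its own mouth; flange 8 mm thick; bar handle 16 (x) by 52 (y) by 30 mm high. Origin: centre of the plug's underside; flange top z 22 mm, handle top z 52 mm. Home: origin 46 mm above its container's underside; on a wrong one 60 mm. Flange 50 (x) by 148 mm (y), plug 30 by 128 mm; fits either way round.
- trivet: A flat square pot mat, 156 by 156 mm and 12 mm thick, fixed, with nothing on it: a free spot. Origin: centre of its underside; top at z = 12 mm.
- glass: Bystander: a small waisted drinking glass, 63 mm across and 87 mm tall, standing loose. Origin: centre of its underside.
- onion: Bystander: a red onion, about 84 mm across and 82 mm tall, loose. Origin: centre of its underside.
- wooden_spoon: Bystander: a wooden spoon lying flat along x near the right edge, 310 by 47 mm and 14 mm high, loose. Origin: centre of its underside.

How it is judged:
By the outcome, as a careful person would: the job done as asked, in the order asked, and still so for the second after the job is handed in, with the robot touching nothing.
It also fails if it takes over 99 s, if anything falls off the work surface, if the arm or the gripper's body presses on something with over 40 N, if the wrist force passes 120 N, or if a joint passes its speed limit or range.

## Working session

There is one attempt and no reset: what is moved stays moved. The work goes in short steps, each a Python script; the robot and the scene stay as the last script left them, time stands still between calls to the robot, and variables do not carry over. Pictures are saved under pics/ and viewed, at most 14 in all, crops included, and the job is handed in when it is done.

```bash
mkdir -p pics; ls; python3 - <<'E'
from cell import bot
import cv2,numpy as np
print(bot.tcp_to_grasp, bot.sense())
names="round_box oblong_box narrow_box round_lid oblong_lid narrow_lid trivet glass onion wooden_spoon".split()
for c in ("top","scene"):
    im=bot.get_image(c); cv2.imwrite(f"pics/{c}0.png",im)
    k=bot.calibration(c); print(c,k)
    for n in names:
        print(n,[(np.round(d["box"]).tolist(),round(d["conf"],2)) for d in bot.spot_in(c,n)][:2],[(np.round(d["uv"],1).tolist(),round(d["conf"],2)) for d in bot.tip_of(c,n)][:2])
E
```

```text
pics
18.700000000000003 {'t': 0.0, 'q': array([ 1.00849309e+00,  5.28435422e-01,  1.43387229e+00,  4.60293473e-05,
        1.18141757e+00, -1.78494519e-01]), 'joint_velocities': array([-0.00163463, -0.00153984,  0.00082328, -0.00163334, -0.00079796,
       -0.00053732]), 'joint_torque': array([ 8.65936217e-04, -4.42336857e+01, -1.78034413e+01, -3.02178414e-04,
        8.44679569e-03, -1.67855268e-05]), 'eef_pos': array([233.61184127, 578.94233015, 230.36206146]), 'orientation': array([-3.13950146e+00, -4.20514481e-04,  2.75776598e+00]), 'wrist_force': array([-0.66730298, -0.14567823, -0.65986553]), 'wrist_torque': array([-0.01787009,  0.03210586, -0.00592519]), 'grasp_force': 0.0, 'grip_width': 85.07923757009527}
top {'fx': 465.8133290120854, 'fy': 465.8133290120854, 'cx': 284.0962528868055, 'cy': 216.67340985591196, 'world_from_camera': array([[ 1.55086163e-02, -9.93859059e-01,  1.09561186e-01,
         5.13349352e+02],
       [-9.99790812e-01, -1.39525404e-02,  1.49552365e-02,
        -4.63106995e+01],
       [-1.33347404e-02, -1.09770202e-01, -9.93867540e-01,
         1.05171747e+
[... 1519 characters left out ...]
 ([353.1, 299.8], 0.18)]
narrow_box [([349.0, 228.0, 38.0, 43.0], 0.6)] [([365.0, 253.3], 0.69), ([352.3, 302.6], 0.45)]
round_lid [([259.0, 219.0, 42.0, 32.0], 0.8), ([224.0, 217.0, 10.0, 29.0], 0.62)] [([281.2, 243.4], 0.86)]
oblong_lid [([343.0, 211.0, 45.0, 31.0], 0.77)] [([365.1, 231.6], 0.98), ([366.6, 256.8], 0.75)]
narrow_lid [([243.0, 185.0, 27.0, 27.0], 0.85)] [([258.3, 202.0], 0.56)]
trivet [([281.0, 193.0, 72.0, 34.0], 0.66)] [([315.8, 209.3], 0.76)]
glass [([337.0, 257.0, 36.0, 54.0], 0.68)] [([349.9, 300.7], 0.65)]
onion [([226.0, 222.0, 8.0, 22.0], 0.53)] [([223.2, 240.6], 0.71), ([358.8, 256.7], 0.39)]
wooden_spoon [([240.0, 184.0, 87.0, 13.0], 0.77)] [([286.3, 191.9], 0.71)]
```

View pics/top0.png

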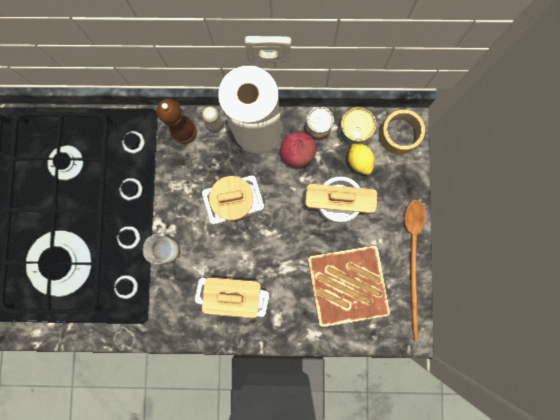

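View pics/scene0.png

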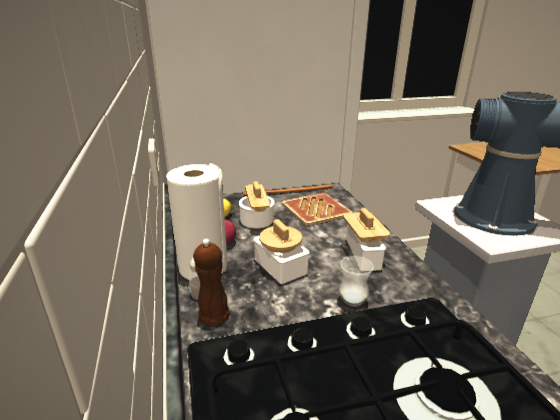

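The top view shows the round lid on the oblong box (234,199), the narrow lid on the round box (340,198) and the oblong lid on the narrow box (232,298). The trivet is free at (348,286). The scene view agrees. My plan is round lid to the trivet, then oblong lid, narrow lid and round lid each to its own box.

```bash
cat > h.py <<'E'
from cell import bot
import cv2,numpy as np
from math import pi
def ray(cal,uv,z):
    T=cal["world_from_camera"]; uv=np.atleast_2d(np.asarray(uv,float))
    d=np.c_[(uv[:,0]-cal["cx"])/cal["fx"],(uv[:,1]-cal["cy"])/cal["fy"],np.ones(len(uv))]@T[:3,:3].T
    o=T[:3,3]; return (o+d*((z-o[2])/d[:,2])[:,None])[:,:2]
def masks(im):
    h=cv2.cvtColor(im,cv2.COLOR_BGR2HSV); H,S,V=cv2.split(h)
    return {"wood":((H>8)&(H<30)&(S>90)&(V>110)).astype(np.uint8),"white":((S<60)&(V>150)).astype(np.uint8)}
def rect(cal,im,kind,z,near):
    """min-area rectangle (world xy) of the blob nearest world xy `near` at height z: centre, long, short, yaw of long axis"""
    m=cv2.morphologyEx(masks(im)[kind],cv2.MORPH_OPEN,np.ones((3,3)))
    best=None
    for c in cv2.findContours(m,cv2.RETR_EXTERNAL,cv2.CHAIN_APPROX_NONE)[0]:
        if cv2.contourArea(c)<300: continue
        w=ray(cal,c[:,0,:]+0.0,z); 
        (cx,cy),(a,b),ang=cv2.minAreaRect(w.astype(np.float32))
        d=np.hypot(cx-near[0],cy-near[1])
        if best is None or d<best[0]:
            yaw=np.deg2rad(ang)+(0 if a>=b else pi/2)
            best=(d,np.array([cx,cy]),max(a,b),min(a,b),(yaw+pi/2)%pi-pi/2)
    return best[1:]
E
python3 - <<'E'
from h import *
im=cv2.imread("pics/top0.png");cal=bot.calibration("top")
for n,uv,z in [("rl",(232,198),82),("nl",(341,198),82),("ol",(232,298),82)]:
    p=ray(cal,uv,z)[0]; print(n,p,rect(cal,im,"wood",z,p))
for n,uv,z in [("triv",(348.5,285.5),12),("glass",(160,250),40),("onion",(298,150),60),("spoon",(415,270),5)]: print(n,ray(cal,uv,z)[0])
T=bot.calibration("wrist")["world_from_camera"]; s=bot.sense()
from scipy.spatial.transform import Rotation as R
Rt=R.from_euler("xyz",s["orientation"]).as_matrix()
print(Rt.T@T[:3,:3], Rt.T@(T[:3,3]-s["eef_pos"]), bot.calibration("wrist")["fx"])
E
```

```text
rl [658.28865799  78.6666712 ] (array([659.55163574,  81.94151306]), 91.6055679321289, 90.96013641357422, np.float64(0.014104702424899473))
nl [ 661.38306344 -150.63070117] (array([ 666.23901367, -150.29421997]), 147.49282836914062, 42.025291442871094, np.float64(1.4994674185807049))
ol [450.37380967  72.88368468] (array([461.81503296,  74.6288147 ]), 116.68541717529297, 57.1552734375, np.float64(1.502025651123835))
triv [ 477.24139121 -175.09068169]
glass [548.13923473 237.80311019]
onion [769.02148903 -59.37386497]
spoon [ 513.49634686 -323.59455555]
[[ 1.16893173e-03 -9.64217747e-01 -2.65108977e-01]
 [ 9.99999241e-01  1.02410839e-03  6.84500993e-04]
 [-3.88507677e-04 -2.65109576e-01  9.64218213e-01]] [ 6.72661010e+01  8.09656191e-02 -1.43914668e+02] 297.0069848499647
```

```bash
cat >> h.py <<'E'
def look(xy,name,z=200,yaw=pi/2):
    """wrist camera straight above xy; returns calibration and picture"""
    xy=np.asarray(xy); p=xy-67.3*np.array([np.cos(yaw),np.sin(yaw)])
    bot.move_to([*p,z],[pi,0,yaw]); bot.wait(.2)
    cal=bot.calibration("wrist"); im=bot.get_image("wrist"); cv2.imwrite(f"pics/{name}.png",im)
    return cal,im
E
python3 - <<'E'
from h import *
ims=[]
for n,p in [("ol",(460,75)),("rl",(660,80)),("nl",(665,-150))]:
    cal,im=look(p,"w_"+n); np.save(f"cal_{n}.npy",cal)
    print(n,rect(cal,im,"wood",82,p),bot.sense()["t"]); 
    u=bot.tip_of("wrist",dict(ol="oblong_lid",rl="round_lid",nl="narrow_lid")[n]); print([(ray(cal,d["uv"],60),d["conf"]) for d in u])
    ims.append(im)
m=np.hstack([cv2.resize(i,None,fx=.9,fy=.9)[:, 120:386] for i in ims]); cv2.imwrite("pics/m1.png",m); print(m.shape)
E
```

```text
ol (array([451.84359741,  76.94876099]), 115.78209686279297, 74.40727233886719, np.float64(1.498882721563378)) 4.55
[(array([[453.70664329,  76.62132711]]), 0.65)]
rl (array([658.40258789,  75.66116333]), 93.94209289550781, 79.61883544921875, np.float64(-0.13981489196472374)) 5.6667
[(array([[658.06704847,  83.19531639]]), 0.73)]
nl (array([ 662.07452393, -149.65940857]), 147.77169799804688, 49.63032150268555, np.float64(1.4952403161404764)) 6.8833
[(array([[ 662.1186884 , -150.09877953]]), 0.95)]
(378, 798, 3)
```

View pics/m1.png

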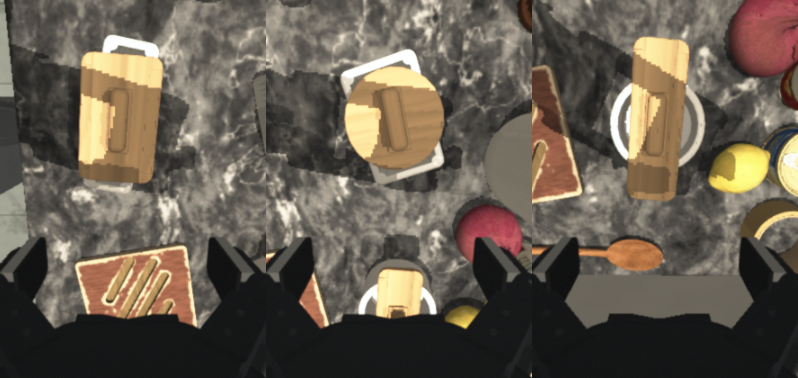

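The wrist views show all three lids clearly. The oblong and narrow lids fit at exactly 116x74 and 148x50 mm. The round lid's handle runs from about (386,88) to (401,150) in the montage, roughly 13° off the y axis. Next I'll move the round lid to the trivet, then look at the open oblong box.

```bash
cat >> h.py <<'E'
G=27.0; ZT=190
def pick(xy,yaw,zlid):
    bot.move_gripper(50); o=[pi,0,yaw]
    bot.move_to([*xy,ZT],o); bot.servo_line([*xy,zlid+G+40],o,speed=200)
    hit=bot.servo_line([*xy,zlid+G],o,speed=80,max_force=12)
    w=bot.move_gripper(0,squeeze=45); s=bot.sense()
    print("pick hit",hit,"z",s["eef_pos"],"w",s["grip_width"],"f",s["grasp_force"])
    bot.servo_line([*xy,ZT],o,speed=150); print("lifted w",bot.sense()["grip_width"],"t",bot.sense()["t"])
def lower(xy,yaw,zlid,f=10):
    """carry to xy and lower until contact; returns lid height reached"""
    o=[pi,0,yaw]; bot.move_to([*xy,ZT],o); bot.servo_line([*xy,zlid+G+22],o,speed=150); bot.wait(.2)
    hit=bot.servo_line([*xy,zlid+G-3],o,speed=30,max_force=f); s=bot.sense()
    print("lower hit",hit,"lid z",s["eef_pos"][2]-G,"xy err",s["eef_pos"][:2]-xy,"F",s["wrist_force"]); return s["eef_pos"][2]-G
def release():
    bot.move_gripper(50); s=bot.sense(); p=s["eef_pos"]
    bot.servo_line([p[0],p[1],ZT],speed=200)
E
python3 - <<'E'
from h import *
cal=np.load("cal_rl.npy",allow_pickle=True).item(); im=cv2.imread("pics/w_rl.png")
h=cv2.cvtColor(im,cv2.COLOR_BGR2HSV); m=((h[...,0]>8)&(h[...,0]<30)&(h[...,1]>90)&(h[...,2]>60)).astype(np.uint8)
m=cv2.morphologyEx(m,cv2.MORPH_OPEN,np.ones((5,5)))
for c in cv2.findContours(m,cv2.RETR_EXTERNAL,cv2.CHAIN_APPROX_NONE)[0]:
    w=ray(cal,c[:,0],82).astype(np.float32); (x,y),r=cv2.minEnclosingCircle(w)
    if abs(x-660)<30 and abs(y-78)<30 and r>20: print(x,y,r); C=np.array([x,y])
px=lambda a,b:((a-266)/.9+120/.9,b/.9)
e=ray(cal,[px(386.5,88),px(401,150)],112); print(e,e.mean(0),np.linalg.norm(e[0]-e[1]))
d=e[0]-e[1]; yaw=np.arctan2(d[1],d[0]); print("yaw",yaw)
pick(C,yaw,60); np.save("rlyaw.npy",yaw)
lower(np.array([477,-175]),yaw,12); release()
cal,im=look((656,78),"w_ob"); np.save("cal_ob.npy",cal)
print(rect(cal,im,"white",60,(656,78)),bot.sense()["t"])
E
```

```text
659.56787109375 81.3829116821289 47.33445358276367
[[653.20558013 106.97484742]
 [665.41661197  57.19581637]] [659.31109605  82.08533189] 51.25486544554235
yaw 1.8113510550540577
pick hit False z [660.09177856  81.34812704  87.70730768] w 15.44074388095218 f 44.64958727359772
lifted w 15.230477946783946 t 10.875
lower hit True lid z 12.122934281694846 xy err [-0.37330557 -0.00279327] F [-0.4843678   0.35148004  4.35962116]
(array([657.36785889,  87.01425171]), 130.57586669921875, 78.40141296386719, np.float64(-1.2627715864278874)) 16.5667
```

View pics/w_ob.png

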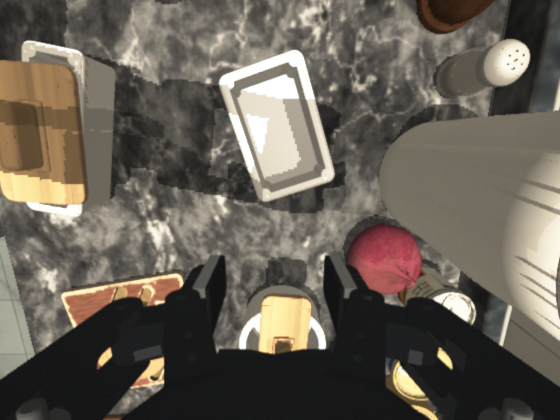

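The open oblong box is clear, with outer corners near (220,79), (300,50), (333,180) and (263,201). Marble highlights merged into the white blob, so I'll fit a rim template of known size instead.

```bash
cat >> h.py <<'E'
from scipy.optimize import differential_evolution
from scipy.ndimage import map_coordinates
def proj(cal,P):
    T=np.linalg.inv(cal["world_from_camera"]); c=P@T[:3,:3].T+T[:3,3]
    return c[:,0]/c[:,2]*cal["fx"]+cal["cx"], c[:,1]/c[:,2]*cal["fy"]+cal["cy"]
def fit(cal,im,X,Y,x0,yaw0,rnd=False,r=15,ry=.25,z=60.,tag=None):
    """fit a bright rim (outside X by Y mm, 6 mm wide) : returns x,y,yaw"""
    g=cv2.GaussianBlur(im.min(2),(3,3),0).astype(float)
    if rnd: a=np.linspace(0,2*pi,120); ring=lambda o:np.c_[(X/2+o)*np.cos(a),(X/2+o)*np.sin(a)]
    else:
        s=np.linspace(-1,1,50)
        def ring(o):
            u=s*(X/2-9); v=s*(Y/2-9); one=np.ones(50)
            return np.vstack([np.c_[u,one*(Y/2+o)],np.c_[u,-one*(Y/2+o)],np.c_[one*(X/2+o),v],np.c_[-one*(X/2+o),v]])
    def samp(p,o):
        L=ring(o); c,s_=np.cos(p[2]),np.sin(p[2])
        W=np.c_[L[:,0]*c-L[:,1]*s_+p[0],L[:,0]*s_+L[:,1]*c+p[1],np.full(len(L),z)]
        u,v=proj(cal,W); return map_coordinates(g,[v,u],order=1,mode="nearest")
    def cost(p):
        i=np.minimum(samp(p,-1.5),samp(p,-4.5)); i=np.clip(i,0,200)
        return -(2*i.mean()-np.clip(samp(p,2),0,200).mean()-np.clip(samp(p,-8),0,200).mean())
    b=[(x0[0]-r,x0[0]+r),(x0[1]-r,x0[1]+r),(yaw0-ry,yaw0+ry)]
    R=differential_evolution(cost,b,seed=1,tol=1e-5,maxiter=150)
    if tag:
        o=im.copy(); L=[]
        for off in (0,-6):
            l=ring(off); c,s_=np.cos(R.x[2]),np.sin(R.x[2])
            u,v=proj(cal,np.c_[l[:,0]*c-l[:,1]*s_+R.x[0],l[:,0]*s_+l[:,1]*c+R.x[1],np.full(len(l),z)])
            for a_,b_ in zip(u,v): cv2.circle(o,(int(round(a_)),int(round(b_))),0,(0,0,255),-1)
        u,v=proj(cal,np.array([[R.x[0],R.x[1],z]])); u,v=int(u[0]),int(v[0])
        cv2.imwrite(f"pics/{tag}.png",cv2.resize(o[max(v-110,0):v+110,max(u-110,0):u+110],None,fx=2.5,fy=2.5,interpolation=cv2.INTER_NEAREST))
    return R.x,R.fun
E
python3 - <<'E'
from h import *
cal=np.load("cal_ob.npy",allow_pickle=True).item(); im=cv2.imread("pics/w_ob.png")
c=ray(cal,[(220,79),(300,50),(333,180),(263,201)],60); print(c.mean(0)); d=(c[0]+c[1]-c[2]-c[3]); yaw=np.arctan2(d[1],d[0]); print(yaw-pi/2)
print(fit(cal,im,74,116,c.mean(0),yaw-pi/2,tag="f_ob"))
E
```

```text
[660.25745806  81.01945629]
0.30906643420145397
(array([6.59691885e+02, 8.15450592e+01, 3.17122078e-01]), np.float64(-141.41150215911753))
```

View pics/f_ob.png

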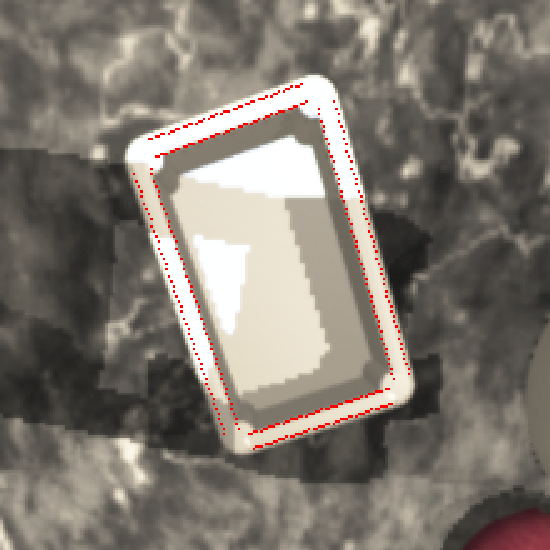

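The rim fit is within about 1 mm and agrees with the round lid's earlier centre. Next is the oblong lid onto the oblong box.

```bash
python3 - <<'E'
from h import *
pick(np.array([451.84,76.95]),1.4989,60)
z=lower(np.array([659.7,81.5]),pi/2+.317,46)
if z<49:
    release()
    cal,im=look((452,77),"w_nb"); np.save("cal_nb.npy",cal)
    print(fit(cal,im,50,148,(452,77),-.07,r=25,tag="f_nb"),bot.sense()["t"])
E
```

```text
pick hit False z [452.13488686  76.95204769  87.58670899] w 14.95252446863596 f 44.912599325180054
lifted w 14.998342478877264 t 20.0
lower hit True lid z 46.68772711216806 xy err [-0.34907682  0.00987828] F [-0.68398085 -0.39096267  3.91495058]
(array([ 4.51529741e+02,  7.84371135e+01, -1.85299504e-01]), np.float64(-118.49468332876593)) 24.7833
```

View pics/f_nb.png

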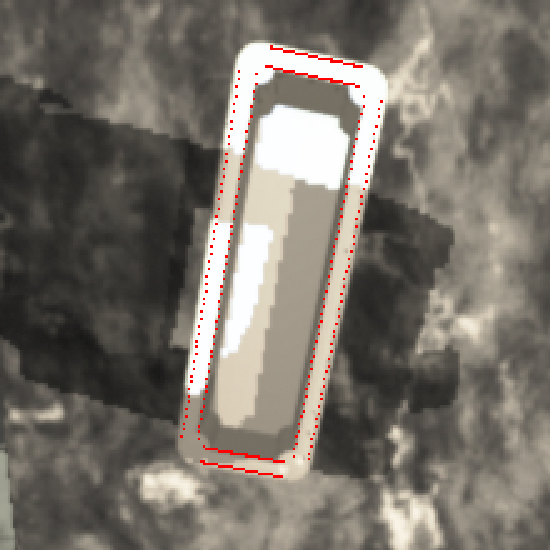

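The oblong lid went home at z = 46.7 mm. The narrow box fit is centred to about 1 mm, so the narrow lid is next.

```bash
python3 - <<'E'
from h import *
pick(np.array([662.07,-149.66]),1.4952,60)
z=lower(np.array([451.7,78.3]),pi/2-.185,46)
if z<49:
    release()
    cal,im=look((662,-150),"w_rb"); np.save("cal_rb.npy",cal)
    print(fit(cal,im,94,94,(662,-150),0,rnd=True,r=25,tag="f_rb"),bot.sense()["t"])
    p=(477,-175); cal,im=look(p,"w_tr"); h=cv2.cvtColor(im,cv2.COLOR_BGR2HSV)
    cv2.imwrite("pics/w_tr_c.png",cv2.resize(im,None,fx=1.4,fy=1.4))
E
```

```text
pick hit False z [ 662.48352316 -149.84382098   87.73514965] w 15.21246582344048 f 45.162198543548584
lifted w 14.95256464619834 t 28.3833
lower hit True lid z 46.6306354817616 xy err [-0.22288575  0.01367456] F [ 0.30712396 -0.23465436  5.71033364]
(array([ 6.63998719e+02, -1.50145824e+02,  6.66667543e-02]), np.float64(-149.92082186826178)) 34.0
```

View pics/f_rb.png

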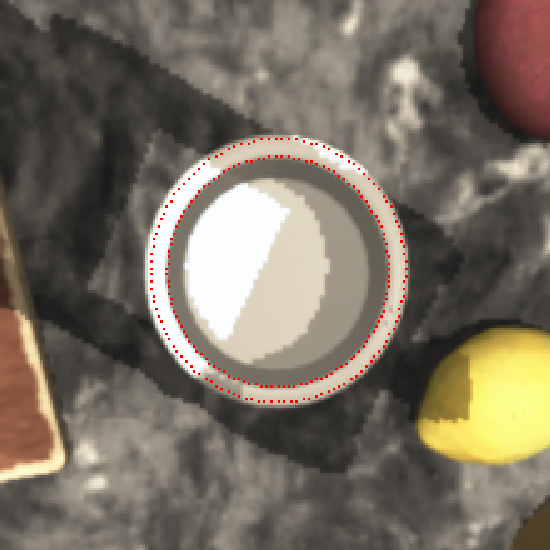

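View pics/w_tr.png

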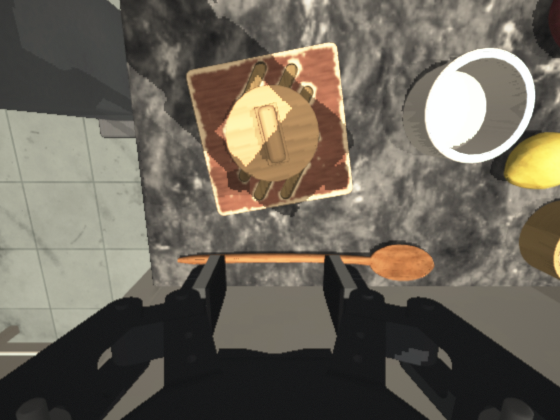

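The round lid sits flat on the trivet where I left it. The round box rim fit is about 1 mm too far in +x, with the left edge at 145 against dots at 152, so I'll use x = 663.2. Last comes the round lid.

```bash
python3 - <<'E'
from h import *
yaw=float(np.load("rlyaw.npy"))
pick(np.array([477,-175]),yaw,12)
z=lower(np.array([663.2,-150.1]),yaw,46)
if z<49:
    release()
    ims=[]
    for n,p in [("rl",(663,-150)),("ol",(660,81)),("nl",(452,78))]:
        cal,im=look(p,"e_"+n); print(n,rect(cal,im,"wood",68,p)); ims.append(im[:,133:429])
    bot.move_to([400,0,300],[pi,0,pi/2]); t=bot.get_image("top"); s=bot.get_image("scene"); print(bot.sense()["t"])
    cv2.imwrite("pics/e_m.png",np.hstack([cv2.resize(i,None,fx=.9,fy=.9) for i in ims]))
    cv2.imwrite("pics/e_s.png",np.hstack([cv2.resize(t[90:360,120:450],(400,327)),cv2.resize(s[160:325,190:392],(400,327))]))
E
```

```text
pick hit False z [ 477.43302792 -175.23126444   39.55139484] w 15.091009842719014 f 44.7943639755249
lifted w 15.303693441172097 t 38.5333
lower hit True lid z 47.123179850027725 xy err [-0.35157908  0.1756994 ] F [-0.76029181  0.08247008  4.38597364]
rl (array([ 661.65948486, -147.974823  ]), 92.92449951171875, 91.77808380126953, np.float64(0.0028159105435008325))
ol (array([659.16827393,  81.12200928]), 115.77294158935547, 73.52203369140625, np.float64(-1.2446602268025857))
nl (array([451.10250854,  78.59902191]), 147.72216796875, 48.98811340332031, np.float64(1.3882419603921452))
45.625
```

View pics/e_m.png

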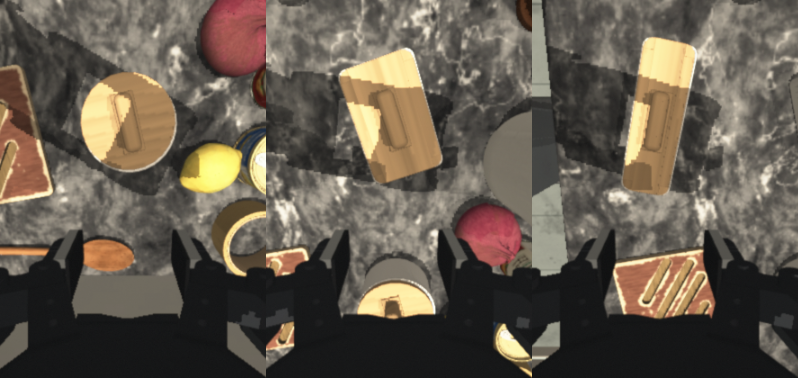

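View pics/e_s.png

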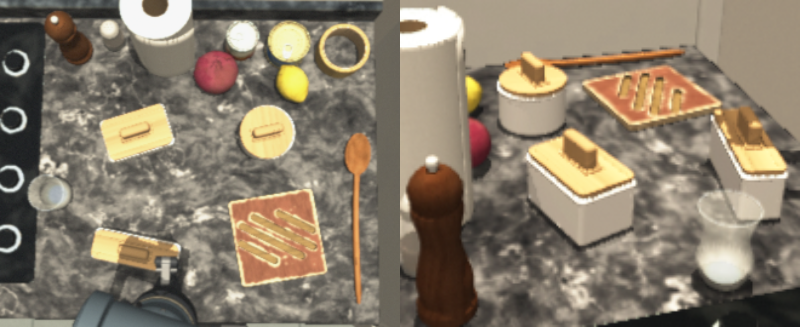

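All three lids lie flat, and the glass, onion and spoon haven't moved. The round lid stopped about 0.5 mm high before release, so I'll press it lightly to confirm it's home, then hand in.

```bash
python3 - <<'E'
from h import *
bot.move_gripper(0); o=[pi,0,1.811]; p=[662.5,-149]
bot.move_to([*p,190],o); bot.servo_line([*p,112],o); bot.wait(.2)
print(bot.servo_line([*p,92],o,speed=25,max_force=8),bot.sense()["eef_pos"])
bot.servo_line([*p,190],o); bot.move_to([450,-50,300],o); bot.wait(.5)
cal,im=look((663,-150),"e2"); print(rect(cal,im,"wood",68,(662,-149)))
print(bot.sense()["t"]); print(bot.sign_off())
E
```

```text
True [ 662.351893   -148.98021081   98.15762824]
(array([ 662.55334473, -148.3163147 ]), 92.90178680419922, 92.1648178100586, np.float64(1.3652719296741025))
52.475
the job is handed in; nothing more can be done
None
```

All three lids are on their own containers, pushed home, flat and let go. In the last pictures the glass, onion and spoon stood where they began, and I handed the job in at about 52 s of the 99 s allowed.

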